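# Set a tile on the painting stand and thread its hand-rest bar

## Task

Lay the terracotta tile flat, centred and square on the narrow cork-topped pedestal of the painting stand and let go of it, its long side running from one upright to the other. Then take the hand-rest bar by its black handle and thread the rod through one bushing and on through the other, above the tile, until the tip sticks out about 20 mm beyond the second bushing. Finish while still holding the bar there, still and without straining it in the bushings (a colleague will then tighten the screws), and leave everything else on the table where it is.

Things in the scene. Friction and masses are not known exactly. Their poses are not given: they have to be found in the camera images.
- stand: Wooden stand fixed to the table, base 110 x 190 x 12 mm, yaw within 0.25 rad. Origin under its centre, z up, x away from the robot, y left along the bushings' common axis. Pedestal in the middle; at y = -65 and +65 mm an upright 36 (x) x 16 (y) mm, 118 mm high, with a 16 mm hole along y, 100 mm up, and a brass screw out to x = 34 mm. 114 mm clear between the uprights.
- seat (a point): Centre of the pedestal's top, 60 mm above the table. The pedestal is 30 x 40 mm with a cork top 36 mm (x of the stand) by 44 mm (y), so the seated tile overhangs it by 12 mm in x and 20 mm in y on each side. Seated tile's top face: 70 mm above the table.
- bush_right (a point): Centre of the bushing hole in the right-hand (-y) upright: hole 16 mm in diameter, 16 mm deep along the stand's y, 100 mm above the table. No funnel or chamfer that guides.
- bush_left (a point): Centre of the bushing hole in the left-hand (+y) upright, 130 mm from the other, same size and axis.
- tile: Rectangular terracotta tile, 60 mm (its x) by 84 mm (its y) by 10 mm thick, about 110 g, loose, lying flat on the table left of the stand. Origin at the centre of its underside, z up. Grip it across the 60 mm. On the stand its x lies along the stand's x (either way round).
- bar: Hand-rest bar, about 130 g, lying right of the stand: black block handle 70 (x) x 24 (y) x 26 (z) mm; from its +x end a straight aluminium rod, 12 mm in diameter, 190 mm long, its last 14 mm tapering to 4 mm. Origin under the handle's centre; x points from handle to tip; rod axis 13 mm above the underside. Balances about 15 mm from the handle's centre towards the rod.
- bar_grip (a point): Centre of the bar's handle, on the rod's axis: where to grip.
- bar_tip (a point): Tip of the rod, on its axis, 225 mm from bar_grip.
- mug: Bystander: green mug, 80 mm across, 85 mm high; origin at the centre of its underside.
- bowl: Bystander: small blue bowl, 90 mm across, 40 mm high; origin under its centre.
- bottle_a: Bystander: mauve paint bottle, 54 mm across, 135 mm high; origin under its centre.
- bottle_b: Bystander: green paint bottle, 54 mm across, 135 mm high; origin under its centre.
- can: Bystander: plain drink can, 66 mm across, 120 mm high; origin under its centre.
- brush: Bystander: paint brush 190 mm long, lying on the table on the far side of the stand; origin under its middle.
- palette: Bystander: round white palette, 160 mm across, 10 mm high; origin under its centre.
Not all that is in view belongs to the job. Leave any blue or turquoise look-alike of the tile alone.

How it is judged:
On the way, in this order (a step that is already met when the one before it is completed fails the run):
1. the tile lies flat, centred and square on the pedestal, let go (horizontal distance between tile and seat below 0.011 m and z of tile in the frame of seat between -0.004 and 0.004 m and angle between the x axis of tile and the x axis of stand, either way round below 0.17 rad and angle between tile's own z axis and vertical below 0.06 rad and contact force between the fingers and tile below 0.1 N), for 0.3 s.
2. the bar's tip has gone through one bushing and stands between the two, above the tile (all of step 1 and x of bar_tip in the frame of stand between -0.008 and 0.008 m and z of bar_tip in the frame of stand between 0.09 and 0.11 m and y of bar_tip in the frame of stand between -0.05 and 0.05 m and angle between the x axis of bar and the y axis of stand, either way round below 0.15 rad), for 0.05 s.
At the end, for the whole second after the job is handed in: Tile released and flat on the pedestal, within 11 mm of its centre and 0.17 rad of square. Bar gripped (over 2 N), at rest, spanning both bushings: tip at least 8 mm beyond the second one, handle outside the first, within 0.08 rad of their axis, under 15 N on the stand, off the tile (all of step 1 and angle between the x axis of bar and the y axis of stand, either way round below 0.08 rad and ((y of bar_tip in the frame of bush_left above 0.016 m and x of bar_tip in the frame of bush_left between -0.008 and 0.008 m and z of bar_tip in the frame of bush_left between -0.008 and 0.008 m and y of bar_grip in the frame of bush_right below -0.04 m) or (y of bar_tip in the frame of bush_right below -0.016 m and x of bar_tip in the frame of bush_right between -0.008 and 0.008 m and z of bar_tip in the frame of bush_right between -0.008 and 0.008 m and y of bar_grip in the frame of bush_left above 0.04 m)) and contact force between the fingers and bar above 2 N and contact force between bar and stand below 15 N and contact force between bar and tile below 0.1 N and linear speed of bar below 0.03 m/s); the arm keeps its last pose, push and grip.
It fails at once if a bystander (mug, bowl, bottle, can, brush or palette) is displaced by more than 30 mm (distance of any of mug, bowl, bottle_a, bottle_b, can, brush, palette from where it was at the start of the episode above 0.03 m).
It also fails if it takes over 64 s, if anything falls off the work surface, if the arm or the gripper's body presses on something with over 40 N, if the wrist force passes 120 N, or if a joint passes its speed limit or range.

## Robot

A 6-joint arm with a two-finger parallel gripper is mounted at the origin on the work surface. World frame = base frame: x ahead of the robot, y to its left, z up, the work surface at z = 0. Lengths are in m, angles in rad, forces in N, time in s.
With the tool pointing down it reaches from about 0.275 to 0.775 m from the base axis. Payload 14.6 kg.
Tool frame: the origin (TCP) lies at the very end of the fingers, on their centre line; the grasp point (between the pads) lies 19 mm behind it; z points along the fingers, y is the line along which they close (so a half turn about z gives the same grasp; the last joint's range is limited). The gripper opens to 85 mm and grips with 20 to 120 N. Pads are 22 mm wide; open, the fingers measure 114 mm over their backs; the gripper's body (76 mm by 85 mm) begins 54 mm behind the grasp point. The pads swing forward as they close: fully open they stand 13 mm farther back than shut.
Start: joints at [-0.155, 0.263, -0.048, 1.259, 0, 1.415], TCP at [0.525, -0, 0.231] pointing down, gripper open.
Joint ranges: [-2.65, 2.65], [-0.89, 1.7], [-1.18, 1.37], [-2.13, 2.11], [-1.35, 1.29], [-3.14, 3.14]. Speed limits (rad/s): [1.89, 1.89, 2.57, 2.79, 3.14, 3.14].

## Interface

Orientations are given as a unit quaternion [x, y, z, w].
In Python, from station import status, viewer, order, models gives the robot as it stands.
- The arm moves only by the tool carry_out, never from a script. Its argument "increments" is a list of rows, each a list of 5 numbers: the shift along the tool's x, y, z as a fraction of full scale, then the turn about the tool's z as a fraction of full scale, then the opening, from -1 (shut) to 1 (fully open). A call has 1 to 12 rows; each row shifts and turns the commanded pose from where the row before left it, along the tool's axes as they then stand; what a row does not reach is not made up. Full scale, the value 1, is 40 mm for a shift and 0.12 rad for a turn. A row lasts 1/12 s, in which the tool goes at most 41.7 mm and 7.16 degrees, less where a joint would pass 70% of its speed; a pose out of reach is approached as far as the arm can. A call with a number of a shift or a turn outside -1 to 1 is refused whole. A call with a gripper value outside its range is refused whole. The fingers move at their own pace and stop on an object; the grip force is fixed at half the most. Time passes only in rows, so rows that do not move let the fingers close. It gives the time, the measured TCP pose, the force, the opening and the grip force at its end, in the units of the state.
- status.observe(): the state, without advancing time (a new reading comes with each control period).
- viewer.snapshot(name): name is "scene" or "side" or "wrist"; returns a dict with "frame" (384x512x3 uint8, red, green, blue), "range_z" (384x512 float32, m along the optical axis (not along the pixel's ray), 0 where there is no reading), "K" (3x3 intrinsics, pixels), "dist_coeffs" ([k1, k2, p1, p2, k3] as OpenCV has them; the pictures are not rectified), "position" and "orientation" of the camera in the world; the wrist camera has in their place "tool_from_camera" (4x4, takes a point from camera to tool coordinates, whose origin is the TCP and whose axes are the flange's). Camera axes: x right, y down, z forward; pixel columns grow to the right and rows downward; lengths in m; the calibration is good to about 2 mm. A picture is of the moment at which its call begins: read the wrist's pose just before it.
- order.finish_job(): hands the job in; it is judged then, once.
Trained networks look in the newest picture that a camera, given by its name, has taken for a name from the list of things; names that differ only in an ending like _2 or _b are one class to them, and where a whole thing is asked for, a point or a joint stands for the part that bears it (a point fixed in the world has none). Each returns a list of dicts, best first, with "conf" (0 to 1); they miss things now and then, are a little off and sometimes report something else, mostly with a low value. They report only what shows in the picture. A call takes as long as a camera call. They do not tell look-alikes from the thing itself.
- models.outline_of(target, camera): "pixels" (384x512 bool, what is visible of it) and "centre" ([column, row] in pixels, amid what is visible of it).
The state is a dict: "time_s": time; "qpos": joint angles; "qd": joint speeds; "joint_torque": joint torques, N m; "position": TCP position; "orientation": TCP orientation; "wrist_force": force on the tool from outside, world axes, zero at the start; "torque": the same for the moment, N m; "gripper_width": finger opening in m; "grip_force": force on a finger pad.
Only numpy, scipy, OpenCV 4.12 (cv2) and the standard library are available. Lean on these libraries where they do the work, as an engineer would, in place of code of your own. Each camera call takes 0.05 s, during which the arm holds its last target. There are 200 camera calls.

## Working session

There is one attempt and no reset: what is moved stays moved. The work goes in short steps, Python scripts to look and compute and a tool call to move; the robot and the scene stay as the last step left them, time stands still between calls to the robot, and variables do not carry over. Pictures are saved under pics/ and viewed, at most 10 in all, crops included, and the job is handed in when it is done.

Besides the shell and the picture viewer there is one more tool, called by a JSON object that holds its "api" and its "payload". carry_out: Moves the arm, as the interface text tells. Its arguments: {"type":"object","properties":{"increments":{"type":"array","items":{"type":"array","items":{"type":"number"}}}},"required":["increments"]}

```bash
mkdir -p pics; ls
cat > h.py <<'E'
import numpy as np, cv2, pickle
from scipy.spatial.transform import Rotation as R
from station import status, viewer, order, models
def snap(n):
    s=status.observe(); v=viewer.snapshot(n)
    if n=="wrist":
        T=np.eye(4);T[:3,:3]=R.from_quat(s["orientation"]).as_matrix();T[:3,3]=s["position"]
        v["T"]=T@np.array(v["tool_from_camera"])
    else:
        T=np.eye(4);o=np.array(v["orientation"])
        T[:3,:3]=R.from_quat(o).as_matrix() if o.size==4 else o
        T[:3,3]=v["position"];v["T"]=T
    return v
def rays(v,px):
    px=np.asarray(px,float).reshape(-1,1,2)
    u=cv2.undistortPoints(px,np.array(v["K"]),np.array(v["dist_coeffs"])).reshape(-1,2)
    return np.c_[u,np.ones(len(u))]
def pts(v,px):
    px=np.asarray(px,int).reshape(-1,2); z=v["range_z"][px[:,1],px[:,0]]
    p=rays(v,px)*z[:,None]; return (p@v["T"][:3,:3].T+v["T"][:3,3])[z>0]
def mpts(v,m):
    r,c=np.nonzero(m); return pts(v,np.c_[c,r])
def onplane(v,px,z):
    d=rays(v,px)@v["T"][:3,:3].T; o=v["T"][:3,3]; return o+d*((z-o[2])/d[:,2])[:,None]
E
python3 - <<'E'
from h import *
ims=[]
print(status.observe())
for n in ["scene","side","wrist"]:
    v=snap(n); pickle.dump(v,open(n+".pkl","wb")); ims.append(v["frame"]); print(n,v["T"].round(3).tolist(),v["K"][0][0])
    for t in ["stand","tile","bar"]:
        for d in models.outline_of(t,n):
            P=mpts(v,d["pixels"])
            print(t,round(d["conf"],2),np.round(d["centre"]),d["pixels"].sum(), np.median(P,0).round(3) if len(P) else None)
            pickle.dump(d,open(f"{n}_{t}_{int(d['conf']*100)}.pkl","wb"))
cv2.imwrite("pics/a.png",cv2.resize(np.vstack([np.hstack(ims[:2]),np.hstack([ims[2],ims[2]*0])]),(800,600))[:,:,::-1])
cv2.imwrite("pics/s.png",cv2.resize(ims[0],(800,600))[:,:,::-1])
E
```

```text
pics
{'time_s': 0.0, 'qpos': array([-1.55296942e-01,  2.63555016e-01, -4.89373115e-02,  1.25942261e+00,
        3.92586238e-06,  1.41550445e+00]), 'qd': array([-0.00078256, -0.00043497, -0.00038544, -0.0018908 ,  0.0009946 ,
        0.00015386]), 'joint_torque': array([ 6.28219332e-04, -6.37613010e+01,  3.84567368e+01,  1.37825581e-02,
        8.02127857e-07, -5.80562346e-05]), 'position': array([5.24717699e-01, 4.17131684e-05, 2.30808335e-01]), 'orientation': array([ 7.07108461e-01,  7.07104880e-01, -3.27973263e-04, -4.53057277e-04]), 'wrist_force': array([ 0.1180837 , -0.47213382,  0.40753175]), 'torque': array([ 0.0053394 , -0.00899314,  0.02043526]), 'grip_force': 0.0, 'gripper_width': 0.08538185389733538}
scene [[-0.729, 0.471, -0.496, 1.271], [0.684, 0.514, -0.518, 0.687], [0.011, -0.717, -0.697, 1.056], [0.0, 0.0, 0.0, 1.0]] 358.61748187791926
stand 0.85 [305. 212.] 1258 [0.504 0.155 0.013]
tile 0.92 [343. 252.] 321 [0.524 0.357 0.009]
tile 0.89 [383. 269.] 395 [0.488 0.498 0.008]
tile 0.89 [402. 240.] 323 [0.336 0.478 0.009]
tile 0.74 [303. 212.] 1323 [0.505 0.154 0.013]
bar 
[... 183 characters left out ...]
0.779], [0.0, 0.0, 0.0, 1.0]] 449.8381249332692
stand 0.85 [219. 198.] 1261 [0.484 0.09  0.018]
stand 0.51 [277. 199.] 401 [0.679 0.082 0.017]
tile 0.7 [203. 158.] 147 [0.482 0.484 0.011]
tile 0.62 [174. 176.] 222 [0.371 0.335 0.01 ]
tile 0.45 [168. 164.] 165 [0.331 0.468 0.01 ]
bar 0.85 [237. 276.] 359 [ 0.45  -0.307  0.021]
bar 0.68 [320. 291.] 798 [ 0.659 -0.414  0.026]
wrist [[1.0, 0.0, 0.0, 0.523], [0.0, -0.951, -0.31, 0.081], [-0.0, 0.31, -0.951, 0.375], [0.0, 0.0, 0.0, 1.0]] 301.5216551810308
stand 0.76 [229.  59.] 11931 [0.495 0.114 0.013]
stand 0.23 [466. 275.] 3964 [ 0.767 -0.127  0.08 ]
bar 0.83 [246. 293.] 1119 [ 0.507 -0.189  0.018]
bar 0.15 [229.  58.] 11931 [0.495 0.114 0.013]
```

View pics/s.png

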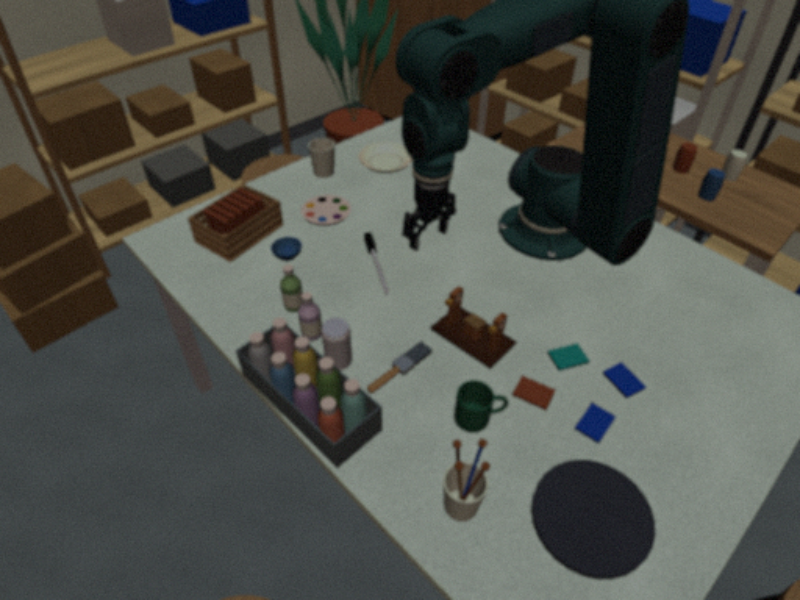

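View pics/a.png

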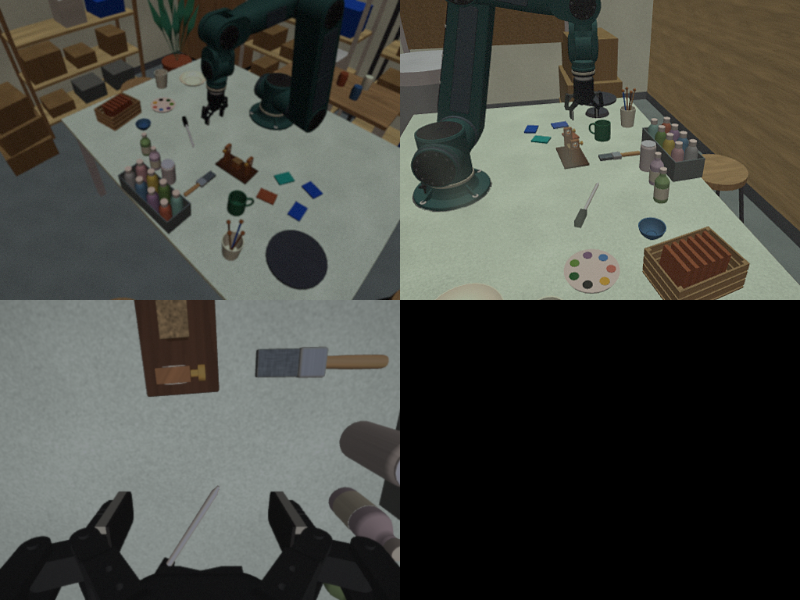

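The terracotta-coloured tile sits at (534,392) in the 800x600 scene view, raw about (343,252). The turquoise one at (568,356) and the blue ones at (624,379) and (595,422) are look-alikes. The stand is at (473,330) and the bar at (375,262), its handle pointing away from the scene camera. Only the first tile fits the description, so I'll confirm it in a crop and get rough poses.

Run:
```python
from h import *
v=pickle.load(open("scene.pkl","rb"))
d=pickle.load(open("scene_tile_92.pkl","rb"))
print(v["frame"][d["pixels"]].mean(0))
m=d["pixels"].astype(np.uint8); c=max(cv2.findContours(m,0,1)[0],key=len).reshape(-1,2)
P=onplane(v,c,0.01)
print("tile",cv2.minAreaRect((P[:,:2]*1000).astype(np.float32)))
w=pickle.load(open("wrist.pkl","rb"))
d=pickle.load(open("wrist_stand_76.pkl","rb"));
P=mpts(w,d["pixels"]); b=P[(abs(P[:,2]-.012)<.006)]
print("base",cv2.minAreaRect((b[:,:2]*1000).astype(np.float32)))
u=P[P[:,2]>.1];print("upright",u.mean(0),len(u)); u=P[abs(P[:,2]-.06)<.006];print("ped",u.mean(0),len(u), u.min(0),u.max(0))
for t in ["mug"]:
    for d in models.outline_of(t,"scene"): print(t,d["conf"],np.median(mpts(v,d["pixels"]),0))
d=pickle.load(open("wrist_bar_83.pkl","rb"));P=mpts(w,d["pixels"]);
print("bar",cv2.fitLine((P[:,:2]).astype(np.float32),2,0,.01,.01).ravel(),P.min(0),P.max(0))
s=pickle.load(open("side.pkl","rb"));d=pickle.load(open("side_bar_85.pkl","rb"));P=mpts(s,d["pixels"])
print("bar side",cv2.fitLine((P[:,:2]).astype(np.float32),2,0,.01,.01).ravel(),P.min(0),P.max(0))
f=v["frame"]; cv2.imwrite("pics/c.png",cv2.resize(f[190:320,260:440],(720,520),interpolation=cv2.INTER_CUBIC)[:,:,::-1])
```

```text
[83.89096573 46.96261682 32.53271028]
tile ((523.7587280273438, 355.62493896484375), (65.73406219482422, 82.08814239501953), 17.744943618774414)
base ((491.464599609375, 111.71574401855469), (110.59993743896484, 129.77590942382812), 4.1114325523376465)
upright [0.50067353 0.07749021 0.1153437 ] 1309
ped [0.48943066 0.13987919 0.06077571] 1911 [0.4704137  0.0725723  0.05621202] [0.51256324 0.1604049  0.06372659]
mug 0.92 [0.66765059 0.29711327 0.04775065]
mug 0.29 [ 0.76638242 -0.2380086   0.07612563]
mug 0.25 [0.68041559 0.09747562 0.01656845]
bar [ 0.4790843   0.8777689   0.5046591  -0.19132671] [ 0.43315108 -0.29975032 -0.00078226] [0.55326362 0.01241721 0.30572534]
bar side [ 0.47555855  0.8796841   0.4598008  -0.28660268] [ 0.42018649 -0.34266627 -0.00197993] [ 0.54942666 -0.12027875  0.03008242]
```

View pics/c.png

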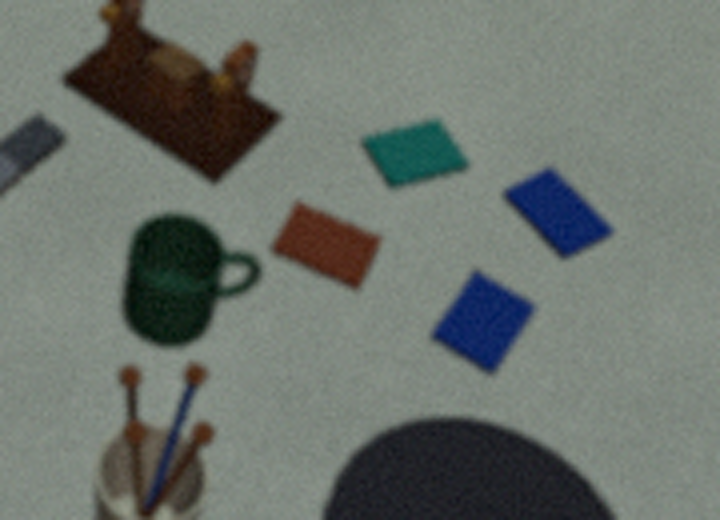

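The crop confirms it: the terracotta tile is at (327,247), with the mug handle to its left at (240,275). Next I'll look at the stand with the wrist camera, then at the tile.

{"api": "carry_out", "payload": {"increments": [[0.8, -0.35, 0, 0, 1], [0.8, -0.35, 0, 0, 1], [0, 0, 0, 0, 1], [0, 0, 0, 0, 1], [0, 0, 0, 0, 1]]}}

```text
time_s: 1.07
position: [0.4972, 0.0639, 0.2314]
orientation: [0.707, 0.707, 0.0, 0.0]
wrist_force: [-1.1, -0.7, 0.2]
gripper_width: 0.0857
grip_force: 0.0
```

Run:
```python
from h import *
print(status.observe()["position"])
v=snap("wrist"); pickle.dump(v,open("w2.pkl","wb"))
ds=models.outline_of("stand","wrist")
for d in ds: print(d["conf"],d["centre"],d["pixels"].sum())
d=ds[0]; P=mpts(v,d["pixels"])
for lo,hi in [(.006,.018),(.054,.066),(.112,.124)]:
    b=P[(P[:,2]>lo)&(P[:,2]<hi)]; print(lo,len(b),np.median(b[:,2]),cv2.minAreaRect((b[:,:2]*1000).astype(np.float32)))
print(v["T"].round(3))
cv2.imwrite("pics/d.png",cv2.resize(v["frame"],(768,576),interpolation=cv2.INTER_CUBIC)[:,:,::-1])
```

```text
[0.49722061 0.06385762 0.23139151]
0.66 [250.9, 85.5] 16801
0.006 11394 0.01271497153530618 ((489.3006896972656, 141.5594940185547), (110.58695220947266, 190.47732543945312), 4.079856872558594)
0.054 1842 0.06071067131662222 ((489.4009094238281, 141.5235595703125), (36.10789489746094, 115.03594970703125), 3.8326807022094727)
0.112 1725 0.11863250356058158 ((489.49090576171875, 139.38079833984375), (36.244850158691406, 143.14971923828125), 4.198555946350098)
[[ 1.     0.001  0.001  0.495]
 [ 0.001 -0.951 -0.31   0.145]
 [ 0.     0.31  -0.951  0.375]
 [ 0.     0.     0.     1.   ]]
```

View pics/d.png

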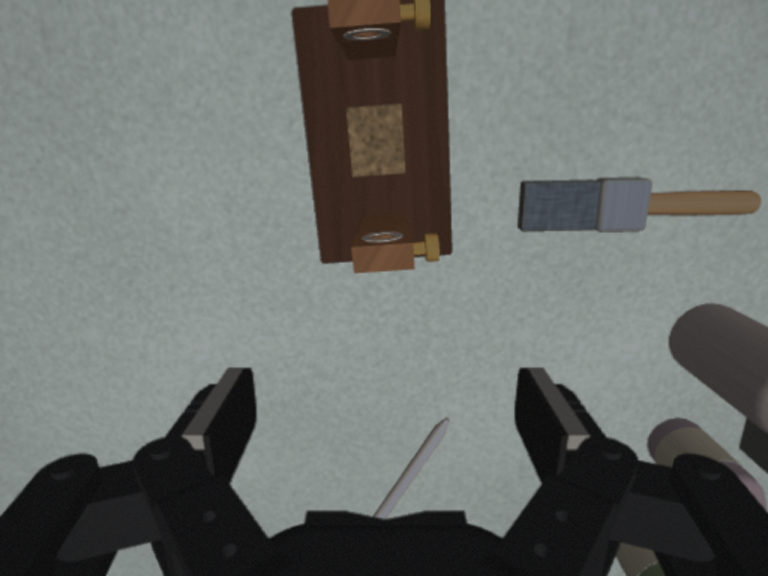

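The stand reads cleanly: centre (0.4894, 0.1415), yaw 0.071 rad, level heights 13/61/119 mm and sizes as given. In the picture the cork is at (376,140) and the bar tip at (446,420). On to the tile.

{"api": "carry_out", "payload": {"increments": [[0.9, 0.2, 0, 0, 1], [0.9, 0.2, 0, 0, 1], [0.9, 0.2, 0, 0, 1], [0.9, 0.2, 0, 0, 1], [0.9, 0.2, 0, 0, 1], [0.9, 0.2, 0, 0, 1], [0, 0, 0, -0.85, 1], [0, 0, 0, -0.85, 1], [0, 0, 0, -0.85, 1], [0, 0, 0, 0, 1], [0, 0, 0, 0, 1], [0, 0, 0, 0, 1]]}}

```text
time_s: 2.17
position: [0.5454, 0.2795, 0.2312]
orientation: [0.593, 0.805, -0.0, -0.0]
wrist_force: [-0.2, 0.2, -0.3]
gripper_width: 0.0855
grip_force: 0.0
```

```bash
cat >> h.py <<'E'
def delta(target,yaw_y):
    "needed shift (units) in tool axes and turn (units) to TCP target, tool y line at world angle yaw_y"
    s=status.observe();M=R.from_quat(s["orientation"]).as_matrix()
    d=np.array(target)-s["position"]; a=np.arctan2(M[1,1],M[0,1])
    t=-((yaw_y-a+np.pi/2)%np.pi-np.pi/2)
    print("pos",s["position"].round(4),"yaw_y",a.round(4),"world d",d.round(4),"tool units",(M.T@d/.04).round(3),"turn units",round(t/.12,3),"tilt",M[2].round(4),"q6",s["qpos"][5].round(2))
E
python3 - <<'E'
from h import *
v=snap("wrist"); pickle.dump(v,open("w3.pkl","wb"))
for d in models.outline_of("tile","wrist"):
    P=mpts(v,d["pixels"]); print(d["conf"],d["centre"],v["frame"][d["pixels"]].mean(0).round(),np.median(P[:,2]))
    print(cv2.minAreaRect((P[:,:2]*1000).astype(np.float32)))
    if P.shape[0]: 
        r=cv2.minAreaRect((P[:,:2]*1000).astype(np.float32)); delta([r[0][0]/1000,r[0][1]/1000,0.1],np.radians(r[2]))
for d in models.outline_of("mug","wrist"):
    P=mpts(v,d["pixels"]);P=P[(P[:,2]>.02)&(P[:,2]<.1)]; print("mug",d["conf"],P.min(0),P.max(0))
cv2.imwrite("pics/e.png",v["frame"][:,:,::-1])
E
```

```text
0.91 [122.6, 60.2] [ 50. 123. 115.] 0.01075013556755644
((366.660888671875, 345.91259765625), (63.57131576538086, 90.02703857421875), 63.817893981933594)
pos [0.5452 0.2796 0.2313] yaw_y 0.3032 world d [-0.1785  0.0663 -0.1313] tool units [ 2.914 -3.765  3.282] turn units -6.755 tilt [-0.  0. -1.] q6 1.61
0.55 [254.7, 90.0] [115.  73.  57.] 0.010702165751069442
((515.9620971679688, 353.7803955078125), (62.129432678222656, 84.8741455078125), 16.636539459228516)
pos [0.5452 0.2796 0.2313] yaw_y 0.3032 world d [-0.0292  0.0742 -0.1313] tool units [ 1.988 -0.144  3.282] turn units 0.107 tilt [-0.  0. -1.] q6 1.61
0.22 [190.9, 235.6] [77. 57. 43.] 0.013712265367429366
((490.919677734375, 110.24361419677734), (112.94696807861328, 305.4769287109375), 4.649905204772949)
pos [0.5452 0.2796 0.2313] yaw_y 0.3032 world d [-0.0543 -0.1694 -0.1313] tool units [-3.636 -2.559  3.282] turn units 1.85 tilt [-0.  0. -1.] q6 1.61
mug 0.61 [0.60905273 0.25929057 0.02002141] [0.70941493 0.3473092  0.08767078]
```

View pics/e.png

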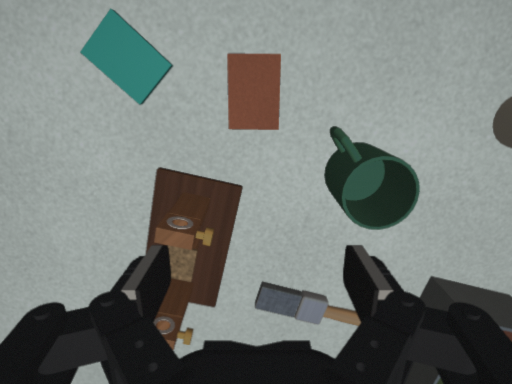

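The terracotta tile is at (254,90), with the turquoise look-alike at (125,57) and the mug at (385,180) clear of the fingers. Before descending I'll check where the open finger ends sit relative to the TCP.

Run:
```python
from h import *
v=pickle.load(open("w3.pkl","rb")); 
m=(v["range_z"]>0)&(v["range_z"]<.3); m[:200]=0
r,c=np.nonzero(m); z=v["range_z"][m]; P=rays(v,np.c_[c,r])*z[:,None]
T=np.array(v["tool_from_camera"]); P=P@T[:3,:3].T+T[:3,3]
P=P[P[:,2]<.05]
for s in (-1,1):
    Q=P[P[:,1]*s>0.02]; print(s,len(Q),np.percentile(Q[:,2],[90,99,99.8]), Q[Q[:,2]>np.percentile(Q[:,2],97)].mean(0))
print(T.round(3))
delta([.516,.3538,.06],.2904)
```

```text
-1 14752 [-0.03992678 -0.01903169 -0.01527842] [ 0.00508318 -0.04560383 -0.02025267]
1 14358 [-0.03882792 -0.01888262 -0.01523211] [ 0.00508107  0.04320421 -0.02010395]
[[ 0.001 -0.951 -0.31   0.081]
 [ 1.     0.     0.    -0.001]
 [-0.    -0.31   0.951 -0.143]
 [ 0.     0.     0.     1.   ]]
pos [0.5451 0.2797 0.2313] yaw_y 0.3038 world d [-0.0291  0.0741 -0.1713] tool units [ 1.985 -0.141  4.283] turn units 0.112 tilt [-0.e+00  1.e-04 -1.e+00] q6 1.61
```

{"api": "carry_out", "payload": {"increments": [[0.7, -0.05, 0.2, 0.11, 1], [0.7, -0.05, 0.8, 0, 1], [0.585, -0.04, 0.8, 0, 1], [0, 0, 0.8, 0, 1], [0, 0, 0.8, 0, 1], [0, 0, 0.8, 0, 1], [0, 0, 0, 0, 1], [0, 0, 0, 0, 1], [0, 0, 0, 0, 1]]}}

```text
time_s: 3.07
position: [0.5175, 0.354, 0.0659]
orientation: [0.597, 0.802, 0.001, 0.0]
wrist_force: [-0.4, -0.1, -0.2]
gripper_width: 0.0854
grip_force: 0.0
```

Run:
```python
from h import *
v=snap("wrist")
ds=[d for d in models.outline_of("tile","wrist")]
for d in ds:
    P=mpts(v,d["pixels"]);P=P[abs(P[:,2]-.01)<.006]
    if len(P)>300: print(d["conf"],v["frame"][d["pixels"]].mean(0).round(),cv2.minAreaRect((P[:,:2]*1000).astype(np.float32)))
delta([.516,.3538,-.004],.2904)
cv2.imwrite("pics/f.png",v["frame"][:,:,::-1])
```

```text
0.87 [28. 45. 80.] ((344.2663879394531, 435.54498291015625), (20.354042053222656, 10.718415260314941), 20.88332176208496)
0.78 [98. 62. 48.] ((517.1746215820312, 353.6120910644531), (60.007808685302734, 84.48851776123047), 16.600831985473633)
0.71 [ 36.  60. 108.] ((486.87091064453125, 472.33880615234375), (85.17533111572266, 20.597002029418945), 15.980289459228516)
0.7 [ 40. 101.  94.] ((369.31805419921875, 346.67950439453125), (61.41164016723633, 84.62516784667969), 63.740631103515625)
0.34 [49. 35. 28.] ((472.4053039550781, 215.157958984375), (130.49595642089844, 43.01506805419922), 38.85409164428711)
pos [0.5178 0.3542 0.0662] yaw_y 0.2923 world d [-0.0018 -0.0004 -0.0702] tool units [ 0.003 -0.052  1.755] turn units 0.016 tilt [ 6.0e-04  3.2e-03 -1.0e+00] q6 1.75
```

View pics/f.png

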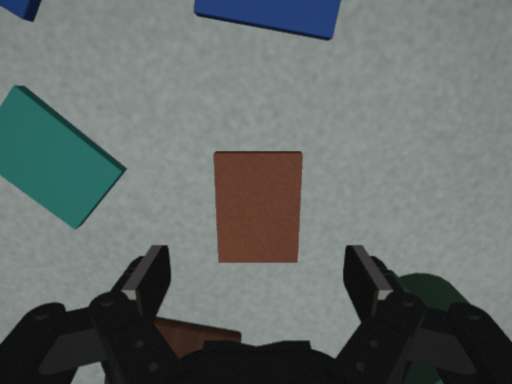

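The terracotta tile is centred between the fingers at (258,207) and agrees with the first measurement. Descending.

{"api": "carry_out", "payload": {"increments": [[0, -0.03, 0.6, 0, 1], [0, 0, 0.6, 0, 1], [0, 0, 0.4, 0, 1], [0, 0, 0.15, 0, 1], [0, 0, 0, 0, 1], [0, 0, 0, 0, 1], [0, 0, 0, 0, 1]]}}

```text
time_s: 3.75
position: [0.5164, 0.3538, -0.0044]
orientation: [0.596, 0.803, 0.001, 0.001]
wrist_force: [0.1, 0.1, -0.0]
gripper_width: 0.0853
grip_force: 0.0
```

{"api": "carry_out", "payload": {"increments": [[0, 0, 0, 0, 0.2], [0, 0, 0, 0, -0.2], [0, 0, 0, 0, -0.5], [0, 0, 0, 0, -1], [0, 0, 0, 0, -1], [0, 0, 0, 0, -1], [0, 0, 0, 0, -1], [0, 0, 0, 0, -1], [0, 0, 0, 0, -1]]}}

```text
time_s: 4.5
position: [0.5162, 0.3537, -0.0045]
orientation: [0.596, 0.803, 0.001, 0.001]
wrist_force: [-1.4, -1.3, 13.4]
gripper_width: 0.0585
grip_force: 70.7
```

{"api": "carry_out", "payload": {"increments": [[0, 0, -0.3, 0, -1], [0, 0, -0.7, 0, -1], [0, 0, -0.9, 0, -1], [0, 0, -0.9, 0, -1], [0, 0, -0.7, 0, -1], [0, 0, -0.5, 0, -1], [0, 0, 0, 0, -1], [0, 0, 0, 0, -1], [0, 0, 0, 0, -1]]}}

```text
time_s: 5.25
position: [0.515, 0.3531, 0.153]
orientation: [0.596, 0.803, -0.001, -0.0]
wrist_force: [-0.4, -0.0, -1.4]
gripper_width: 0.0581
grip_force: 65.5
```

Run:
```python
from h import *
v=snap("wrist"); s=status.observe(); M=R.from_quat(s["orientation"]).as_matrix()
for d in models.outline_of("tile","wrist"):
    P=mpts(v,d["pixels"]); Q=(P-s["position"])@M
    Q=Q[abs(Q[:,2])<.03]
    if len(Q)>1000: print(d["conf"],v["frame"][d["pixels"]].mean(0).round(),np.median(Q[:,2]),cv2.minAreaRect((Q[:,:2]*1000).astype(np.float32)), np.polyfit(Q[:,0],Q[:,2],1),np.polyfit(Q[:,1],Q[:,2],1))
delta([.4894,.1415,.13],.0712)
```

```text
0.61 [115.  73.  56.] -0.01565596797397542 ((-0.13431930541992188, -1.0158424377441406), (60.472984313964844, 84.2051010131836), 89.87993621826172) [ 0.01048783 -0.01555879] [ 0.00130585 -0.01550181]
pos [0.5148 0.353  0.1525] yaw_y 0.2928 world d [-0.0254 -0.2115 -0.0225] tool units [-4.88  -2.133  0.57 ] turn units 1.846 tilt [-4.0e-04 -2.3e-03 -1.0e+00] q6 1.75
```

{"api": "carry_out", "payload": {"increments": [[0, 0, 0, 0.923, -1], [0, 0, 0, 0.923, -1], [-0.6, -0.12, 0, 0, -1], [-0.9, -0.18, 0, 0, -1], [-0.9, -0.18, 0, 0, -1], [-0.9, -0.18, 0, 0, -1], [-0.9, -0.16, 0, 0, -1], [-0.63, -0.1, 0, 0, -1], [-0.4, -0.06, 0, 0, -1], [0, 0, 0, 0, -1], [0, 0, 0, 0, -1], [0, 0, 0, 0, -1]]}}

```text
time_s: 6.35
position: [0.4911, 0.1422, 0.1534]
orientation: [0.681, 0.732, -0.0, -0.0]
wrist_force: [-0.9, 0.2, -1.4]
gripper_width: 0.058
grip_force: 65.4
```

Run:
```python
from h import *
v=snap("wrist"); s=status.observe()
for d in models.outline_of("tile","wrist"):
    P=mpts(v,d["pixels"]); P=P[abs(P[:,2]-s["position"][2])<.03]
    if len(P)>1000: print(d["conf"],v["frame"][d["pixels"]].mean(0).round(),np.median(P[:,2]),cv2.minAreaRect((P[:,:2]*1000).astype(np.float32)))
d=models.outline_of("stand","wrist")
for d in d:
    P=mpts(v,d["pixels"]);b=P[(abs(P[:,2]-.118)<.006)]; print(d["conf"],len(b),len(b) and cv2.minAreaRect((b[:,:2]*1000).astype(np.float32)))
delta([.4904,.1415,.056],.0712)
```

```text
0.88 [125.  79.  61.] 0.16874542459138894 ((489.5988464355469, 141.5626983642578), (60.43757629394531, 84.45145416259766), 4.121814727783203)
pos [0.4912 0.1427 0.1536] yaw_y 0.0724 world d [-0.0008 -0.0012 -0.0976] tool units [-0.028 -0.02   2.441] turn units 0.01 tilt [ 1.e-04 -5.e-04 -1.e+00] q6 1.62
```

{"api": "carry_out", "payload": {"increments": [[0, 0, 0.4, 0, -1], [0, 0, 0.6, 0, -1], [0, 0, 0.6, 0, -1], [0, 0, 0.4, 0, -1], [0, 0, 0.2, 0, -1], [0, 0, 0.1, 0, -1], [0, 0, 0.1, 0, -1], [0, 0, 0, 0, -1], [0, 0, 0, 0, -1], [0, 0, 0, 0, -1]]}}

```text
time_s: 7.33
position: [0.4917, 0.142, 0.0586]
orientation: [0.681, 0.732, 0.0, 0.0]
wrist_force: [0.4, 0.2, -0.7]
gripper_width: 0.0582
grip_force: 65.4
```

{"api": "carry_out", "payload": {"increments": [[0, 0, 0.04, 0, -1], [0, 0, 0.03, 0, -1], [0, 0, 0, 0, -1], [0, 0, 0, 0, -1]]}}

```text
time_s: 7.67
position: [0.4915, 0.1419, 0.0554]
orientation: [0.681, 0.732, 0.0, 0.0]
wrist_force: [-0.6, 0.7, 1.6]
gripper_width: 0.0582
grip_force: 65.7
```

{"api": "carry_out", "payload": {"increments": [[0, 0, 0.01, 0, -1], [0, 0, 0, 0, 0.5], [0, 0, 0, 0, 0.6], [0, 0, 0, 0, 0.75], [0, 0, 0, 0, 1], [0, 0, 0, 0, 1], [0, 0, 0, 0, 1], [0, 0, -0.3, 0, 1], [0, 0, -0.6, 0, 1], [0, 0, -0.6, 0, 1], [0, 0, -0.6, 0, 1], [0, 0, 0, 0, 1]]}}

```text
time_s: 8.67
position: [0.493, 0.1422, 0.1426]
orientation: [0.681, 0.732, 0.002, 0.002]
wrist_force: [0.1, 0.2, 0.8]
gripper_width: 0.0856
grip_force: 0.0
```

{"api": "carry_out", "payload": {"increments": [[-0.8, 0, -0.8, 0, 1], [-0.8, 0, -0.8, 0, 1], [-0.5, 0, -0.4, 0, 1], [0, 0, 0, 0, 1], [0, 0, 0, 0, 1], [0, 0, 0, 0, 1]]}}

```text
time_s: 9.17
position: [0.4965, 0.0634, 0.2128]
orientation: [0.682, 0.732, -0.0, -0.0]
wrist_force: [0.7, -0.1, 0.1]
gripper_width: 0.0857
grip_force: 0.0
```

Run:
```python
from h import *
v=snap("wrist"); s=status.observe(); pickle.dump(v,open("w4.pkl","wb"))
for d in models.outline_of("tile","wrist"):
    P=mpts(v,d["pixels"]); P=P[abs(P[:,2]-.07)<.01]
    if len(P)>1000: print(d["conf"],v["frame"][d["pixels"]].mean(0).round(),np.median(P[:,2]),cv2.minAreaRect((P[:,:2]*1000).astype(np.float32)),np.polyfit(P[:,0],P[:,2],1),np.polyfit(P[:,1],P[:,2],1))
for d in models.outline_of("stand","wrist")[:1]:
    P=mpts(v,d["pixels"])
    for z in (.012,.118):
        b=P[(abs(P[:,2]-z)<.006)]; print(d["conf"],len(b),len(b) and cv2.minAreaRect((b[:,:2]*1000).astype(np.float32)))
for d in models.outline_of("bar","wrist"):
    P=mpts(v,d["pixels"]);print(d["conf"],d["centre"],P.min(0),P.max(0))
print(s["position"])
```

```text
0.62 [101.  63.  48.] 0.07073952512040141 ((489.91925048828125, 141.08563232421875), (60.4516487121582, 83.63645935058594), 4.247081756591797) [0.00027917 0.07060263] [0.00060761 0.07065265]
0.58 7993 ((489.5102844238281, 139.2594757080078), (110.78106689453125, 184.431396484375), 4.070518493652344)
0.58 1550 ((489.859619140625, 136.45361328125), (36.083927154541016, 135.9449462890625), 4.180069446563721)
0.84 [268.8, 319.3] [ 0.49673555 -0.2102458  -0.0005999 ] [ 0.55355786 -0.1060191   0.02173815]
[0.49629575 0.06374966 0.21260015]
```

The tile is seated: centre within 1 mm, level and square. Going to view the bar.

{"api": "carry_out", "payload": {"increments": [[-0.9, -0.244, 0, 0, 1], [-0.9, -0.244, 0, 0, 1], [-0.9, -0.244, 0, 0, 1], [-0.9, -0.244, 0, 0, 1], [-0.9, -0.244, 0, 0, 1], [-0.9, -0.244, 0, 0, 1], [-0.9, -0.244, 0, 0, 1], [-0.9, -0.244, 0, 0, 1], [-0.9, -0.244, 0, 0, 1], [-0.9, -0.244, 0, 0, 1], [-0.9, -0.244, 0, 0, 1], [-0.9, -0.244, 0, 0, 1]]}}

```text
time_s: 10.37
position: [0.4103, -0.3773, 0.2132]
orientation: [0.681, 0.732, 0.0, -0.0]
wrist_force: [1.4, -0.6, -0.3]
gripper_width: 0.0854
grip_force: 0.0
```

{"api": "carry_out", "payload": {"increments": [[0, 0, 0, 0.8, 1], [0, 0, 0, 0.8, 1], [0, 0, 0, 0.8, 1], [0, 0, 0, 0.8, 1], [0, 0, 0, 0.8, 1], [0, 0, 0, 0.75, 1], [0, 0, 0, 0, 1], [0, 0, 0, 0, 1], [0, 0, 0, 0, 1]]}}

```text
time_s: 11.12
position: [0.411, -0.3758, 0.2135]
orientation: [0.859, 0.512, -0.0, -0.0]
wrist_force: [0.3, -0.5, 0.2]
gripper_width: 0.0854
grip_force: 0.0
```

```bash
cat > bar.py <<'E'
from h import *
def bar(save=None):
    v=snap("wrist"); s=status.observe()
    if save: cv2.imwrite(save,v["frame"][:,:,::-1])
    for d in models.outline_of("bar","wrist"):
        P=mpts(v,d["pixels"]); f=v["frame"][d["pixels"]].mean(1)[v["range_z"][d["pixels"]]>0]
        print(d["conf"],d["centre"],len(P))
        h=P[(f<55)&(P[:,2]>.02)&(P[:,2]<.035)]
        rod=P[(f>=70)&(P[:,2]>.008)&(P[:,2]<.024)]
        if len(h)>100: print("handle",len(h),np.median(h[:,2]),cv2.minAreaRect((h[:,:2]*1000).astype(np.float32)))
        if len(rod)>100:
            l=cv2.fitLine((rod[:,:2]).astype(np.float32),2,0,.01,.01).ravel(); a=np.arctan2(l[1],l[0])
            t=(rod[:,:2]-l[2:])@l[:2]; print("rod",l,np.degrees(a),"top",np.percentile(rod[:,2],90),"ends",l[2:]+t.min()*l[:2],l[2:]+t.max()*l[:2])
E
python3 - <<'E'
from bar import *
bar("pics/g.png"); delta([.447,-.3055,.2],-.499)
E
```

```text
0.9 [256.4, 72.4] 2261
handle 1508 0.026694229763114974 ((445.6338806152344, -303.2125244140625), (67.99026489257812, 22.843122482299805), 60.9409065246582)
rod [ 0.4864615   0.87370205  0.47511634 -0.24945469] 60.891735 top 0.020267394856927218 ends [ 0.42811695 -0.33386726] [ 0.48722656 -0.22770431]
0.26 [322.2, 244.1] 8752
rod [ 0.93375176  0.35792124  0.4359017  -0.5152907 ] 20.972588 top 0.01186299650976858 ends [ 0.35584612 -0.5459772 ] [ 0.50478604 -0.48888626]
pos [ 0.4109 -0.3759  0.2136] yaw_y -0.4965 world d [ 0.0361  0.0704 -0.0136] tool units [ 1.978 -0.044  0.339] turn units 0.021 tilt [ 1.e-04 -2.e-04 -1.e+00] q6 1.18
```

View pics/g.png

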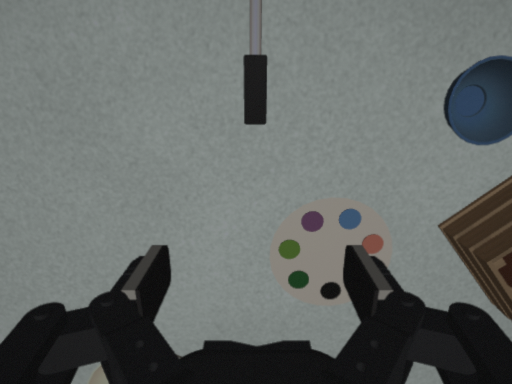

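The handle is at (255,90) in this view: centre (0.4456, -0.3032), yaw 60.9°, top at 26.7 mm. Palette, bowl and crate are clear of the fingers. Descending to grip.

{"api": "carry_out", "payload": {"increments": [[0.7, -0.04, 0.2, 0.09, 1], [0.7, -0.04, 0.8, 0, 1], [0.61, 0, 0.8, 0, 1], [0, 0, 0.8, 0, 1], [0, 0, 0.8, 0, 1], [0, 0, 0.8, 0, 1], [0, 0, 0.6, 0, 1], [0, 0, 0.3, 0, 1], [0, 0, 0.1, 0, 1], [0, 0, 0, 0, 1], [0, 0, 0, 0, 1]]}}

```text
time_s: 12.13
position: [0.447, -0.305, 0.007]
orientation: [0.862, 0.506, 0.0, 0.0]
wrist_force: [-0.1, 0.2, 0.1]
gripper_width: 0.0851
grip_force: 0.0
```

Run:
```python
from bar import *
bar(); delta([.4456,-.3032,.003],-.5072)
```

```text
0.88 [256.1, 203.1] 12181
handle 6387 0.026682515500262197 ((445.805419921875, -303.0235290527344), (69.932373046875, 23.171585083007812), 61.42166519165039)
rod [ 0.48085988  0.87679744  0.4827873  -0.2354137 ] 61.25842 top 0.019960149100397513 ends [ 0.43371427 -0.32489323] [ 0.49997709 -0.20406994]
pos [ 0.4473 -0.3053  0.0075] yaw_y -0.5092 world d [-0.0017  0.0021 -0.0045] tool units [ 0.025 -0.062  0.111] turn units -0.017 tilt [-4.0e-04  1.8e-03 -1.0e+00] q6 1.33
```

{"api": "carry_out", "payload": {"increments": [[0.03, -0.05, 0.11, -0.06, 1], [0, 0, 0, 0, 0.4], [0, 0, 0, 0, 0], [0, 0, 0, 0, -0.3], [0, 0, 0, 0, -0.6], [0, 0, 0, 0, -1], [0, 0, 0, 0, -1], [0, 0, 0, 0, -1], [0, 0, 0, 0, -1], [0, 0, 0, 0, -1], [0, 0, 0, 0, -1], [0, 0, 0, 0, -1]]}}

```text
time_s: 13.23
position: [0.4457, -0.3029, 0.0023]
orientation: [0.861, 0.509, 0.0, 0.0]
wrist_force: [0.1, 0.5, 5.1]
gripper_width: 0.0226
grip_force: 59.5
```

{"api": "carry_out", "payload": {"increments": [[0, 0, -0.3, 0, -1], [0, 0, -0.6, 0, -1], [0, 0, -0.6, 0, -1], [0, 0, -0.5, 0, -1], [0, 0, -0.2, -0.4, -1], [0, 0, 0, -0.8, -1], [0, 0, 0, -0.8, -1], [0, 0, 0, -0.8, -1], [0, 0, 0, -0.8, -1], [0, 0, 0, -0.7, -1], [0, 0, 0, -0.4, -1], [0, 0, 0, 0, -1]]}}

```text
time_s: 14.23
position: [0.4455, -0.3026, 0.0899]
orientation: [0.684, 0.729, -0.0, -0.0]
wrist_force: [0.1, -0.7, -1.3]
gripper_width: 0.0229
grip_force: 59.0
```

Run:
```python
from h import *
v=snap("wrist"); s=status.observe(); M=R.from_quat(s["orientation"]).as_matrix()
cv2.imwrite("pics/h.png",v["frame"][:,:,::-1])
for d in models.outline_of("bar","wrist")[:2]:
    P=mpts(v,d["pixels"]); Q=(P-s["position"])@M
    ok=(abs(Q[:,2]+.015)<.03); Q=Q[ok]; print(d["conf"],len(Q),Q.min(0),Q.max(0))
    r=Q[(Q[:,0]>.045)]
    # rod top ridge: per x-bin lateral mid & top
    for x in np.arange(.05,.24,.02):
        b=r[(r[:,0]>x)&(r[:,0]<x+.02)]
        if len(b)>10: print(round(x+.01,3),len(b),"mid y",(np.percentile(b[:,1],2)+np.percentile(b[:,1],98)).round(4)/2,"top z",np.percentile(b[:,2],10).round(4))
delta([.5123,-.1758,.0893],.0712)
```

```text
0.83 12799 [-0.03433496 -0.01371993 -0.02670502] [ 0.11410902  0.01050007 -0.00041019]
0.06 1294 mid y -0.0018 top z -0.0177
0.08 1469 mid y -0.0018 top z -0.0176
0.1 1738 mid y -0.0019 top z -0.0177
0.12 304 mid y -0.0018 top z -0.0175
pos [ 0.4455 -0.3027  0.0899] yaw_y 0.0597 world d [ 0.0668  0.1269 -0.0006] tool units [3.066 1.857 0.014] turn units -0.096 tilt [ 1.e-04 -1.e-04 -1.e+00] q6 0.76
```

View pics/h.png

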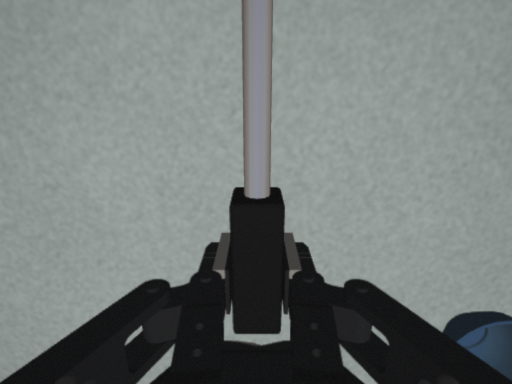

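The bar is held straight (rod at column 257, parallel to tool x), and rod and stand share the same camera bias of about -1.7 mm in tool y. I'm lining up in front of the right bushing with that correction.

{"api": "carry_out", "payload": {"increments": [[0, 0, 0, -0.1, -1], [0.3, 0.24, 0, 0, -1], [0.6, 0.4, 0, 0, -1], [0.6, 0.4, 0, 0, -1], [0.6, 0.4, 0, 0, -1], [0.5, 0.3, 0, 0, -1], [0.3, 0.15, 0, 0, -1], [0.145, 0.045, 0, 0, -1], [0, 0, 0, 0, -1], [0, 0, 0, 0, -1], [0, 0, 0, 0, -1], [0, 0, 0, 0, -1]]}}

```text
time_s: 15.33
position: [0.5134, -0.1765, 0.09]
orientation: [0.681, 0.732, -0.0, 0.0]
wrist_force: [-0.6, -0.1, -1.9]
gripper_width: 0.0228
grip_force: 59.0
```

Run:
```python
from h import *
for n in ("side","scene"):
    v=snap(n)
    ca,sa=np.cos(.0715),np.sin(.0715)
    # pixels of predicted camera-frame bushing centre outer face & tip
    if n=="side": u0,v0,w,h=180,150,110,82
    else: u0,v0,w,h=230,150,110,82
    cv2.imwrite(f"pics/i_{n}.png",cv2.resize(v["frame"][v0:v0+h,u0:u0+w],(400*2//2*1,300),interpolation=cv2.INTER_CUBIC)[:,:,::-1])
a=cv2.imread("pics/i_side.png");b=cv2.imread("pics/i_scene.png");cv2.imwrite("pics/i.png",np.hstack([a,b]))
delta([.5140,-.1757,.089],.0715); print(status.observe()["wrist_force"])
```

```text
pos [ 0.5135 -0.1763  0.09  ] yaw_y 0.0725 world d [ 0.0005  0.0006 -0.001 ] tool units [0.013 0.013 0.024] turn units 0.009 tilt [-1.e-04  0.e+00 -1.e+00] q6 1.02
[ 0.18826699  0.03122037 -1.19356652]
```

View pics/i.png

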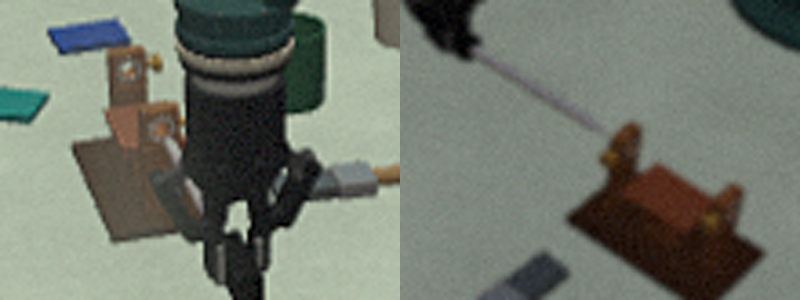

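Left (side view): the rod points at the near bushing hole at (163,130). Right (scene view): the tip at (603,130) sits just short of the right upright. Inserting slowly while checking force.

{"api": "carry_out", "payload": {"increments": [[0.1, 0.012, 0.024, 0.01, -1], [0.25, 0, 0, 0, -1], [0.25, 0, 0, 0, -1], [0.2, 0, 0, 0, -1], [0.1, 0, 0, 0, -1], [0, 0, 0, 0, -1], [0, 0, 0, 0, -1], [0, 0, 0, 0, -1]]}}

```text
time_s: 16.1
position: [0.5118, -0.1397, 0.089]
orientation: [0.681, 0.732, -0.0, 0.0]
wrist_force: [0.2, -0.2, -1.6]
gripper_width: 0.0231
grip_force: 59.0
```

```bash
cat > st.py <<'E'
from h import *
s=status.observe(); p=s["position"]; o=np.array([.4913,.1415]); u=np.array([-np.sin(.0715),np.cos(.0715)])
d=(p[:2]-o); print("along",(d@u).round(4),"lat",(d@np.array([u[1],-u[0]])).round(4),"z",p[2].round(4),"F",s["wrist_force"].round(1),"T",s["torque"].round(2))
delta([*(o+u*-.132),.089],.0715)
E
python3 st.py
```

```text
along -0.2819 lat 0.0003 z 0.089 F [ 0.2 -0.2 -1.6] T [-0.    0.01 -0.04]
pos [ 0.5118 -0.1397  0.089 ] yaw_y 0.0726 world d [-0.011   0.1495 -0.    ] tool units [ 3.748 -0.004  0.   ] turn units 0.009 tilt [-2.e-04  2.e-04 -1.e+00] q6 1.08
```

{"api": "carry_out", "payload": {"increments": [[0.2, 0, 0, 0.01, -1], [0.3, 0, 0, 0, -1], [0.3, 0, 0, 0, -1], [0.3, 0, 0, 0, -1], [0.3, 0, 0, 0, -1], [0.3, 0, 0, 0, -1], [0.3, 0, 0, 0, -1], [0.2, 0, 0, 0, -1], [0.1, 0, 0, 0, -1], [0, 0, 0, 0, -1], [0, 0, 0, 0, -1]]}}

```text
time_s: 17.02
position: [0.5052, -0.0478, 0.089]
orientation: [0.681, 0.732, -0.0, 0.0]
wrist_force: [0.1, 0.1, -1.5]
gripper_width: 0.023
grip_force: 59.0
```

```bash
python3 st.py
```

```text
along -0.1898 lat 0.0003 z 0.089 F [ 0.1  0.1 -1.5] T [-0.03 -0.07 -0.  ]
pos [ 0.5052 -0.0478  0.089 ] yaw_y 0.0716 world d [-0.0044  0.0576 -0.    ] tool units [ 1.445 -0.007  0.   ] turn units 0.001 tilt [-2.e-04  1.e-04 -1.e+00] q6 1.24
```

{"api": "carry_out", "payload": {"increments": [[0.15, -0.005, 0, 0, -1], [0.2, 0, 0, 0, -1], [0.2, 0, 0, 0, -1], [0.2, 0, 0, 0, -1], [0.2, 0, 0, 0, -1], [0.2, 0, 0, 0, -1], [0.15, 0, 0, 0, -1], [0.1, 0, 0, 0, -1], [0.045, 0, 0, 0, -1], [0, 0, 0, 0, -1], [0, 0, 0, 0, -1], [0, 0, 0, 0, -1]]}}

```text
time_s: 18.02
position: [0.5008, 0.0096, 0.089]
orientation: [0.682, 0.732, -0.0, 0.0]
wrist_force: [-0.1, -0.1, -0.9]
gripper_width: 0.0229
grip_force: 59.0
```

```bash
python3 st.py
python3 - <<'E'
from h import *
v=snap("wrist")
for d in models.outline_of("tile","wrist"):
    P=mpts(v,d["pixels"]); P=P[abs(P[:,2]-.07)<.006]
    if len(P)>200: print(d["conf"],np.median(P[:,2]),cv2.minAreaRect((P[:,:2]*1000).astype(np.float32)))
w=snap("scene")
cv2.imwrite("pics/j.png",np.hstack([v["frame"][:300,:400],cv2.resize(w["frame"][150:232,250:360],(400,300),interpolation=cv2.INTER_CUBIC)])[:,:,::-1])
E
```

```text
along -0.1323 lat 0.0001 z 0.089 F [-0.1 -0.1 -0.9] T [-0.01 -0.02 -0.12]
pos [0.5008 0.0096 0.089 ] yaw_y 0.071 world d [-0.0001  0.0002  0.    ] tool units [ 0.006 -0.001 -0.001] turn units -0.004 tilt [-1.e-04  0.e+00 -1.e+00] q6 1.36
0.88 0.07074373648957576 ((491.8879699707031, 115.22693634033203), (60.40074920654297, 32.26123809814453), 4.128735065460205)
```

View pics/j.png

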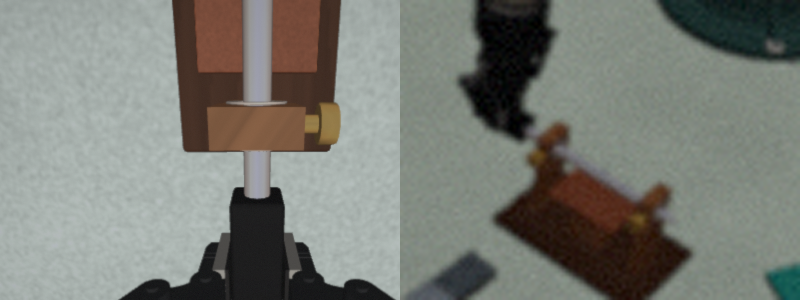

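The rod passes above the tile and through both bushings, with the tip showing past the left upright at (670,218) in the scene crop. The tile hasn't moved and the wrist forces are near zero. Handing in.

```bash
python3 -c "
from station import order
print(order.finish_job())"
```

```text
the job is handed in; nothing more can be done
None
```

The job is handed in, though no verdict came back: the tile is seated flat and square on the pedestal, and the bar is held still through both bushings, tip about 20 mm beyond the second, with almost no force at the wrist.

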